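# Put the stray clips and tape back in the supply tray

## Task

Tidy the loose supplies on this records desk back into the tray: put each loose binder clip, and the loose tape roll, in the bin that already holds its own kind and size, with clips standing on their spines and the roll lying flat, each down on the bin's floor. Leave the clips that are holding card packets, and the tape dispenser with its roll, where they are.

Things in the scene. Friction and masses are not known exactly. Their poses are not given: they have to be found in the camera images.
- clip_large: Loose large binder clip: black triangular spring-steel body 51 mm wide, standing on its flat spine (24 mm deep), jaws up at 26 mm, two wire handles rising together from the middle of the jaws to 62 mm. About 26 g. Origin: centre of the spine's underside; z up; y runs along the width. The long faces slope together upwards: grip low, across the width, on its two open ends.
- clip_medium_a: Loose medium binder clip: black triangular spring-steel body 32 mm wide, standing on its flat spine (16 mm deep), jaws up at 17 mm, two wire handles rising together from the middle of the jaws to 42 mm. About 14 g. Origin: centre of the spine's underside; z up; y runs along the width. The long faces slope together upwards: grip low, across the width, on its two open ends.
- clip_medium_b: The other loose medium binder clip, the same in all measures as clip_medium_a (32 mm wide along its y axis, 16 mm spine, 42 mm high over the handles). Origin: centre of the spine's underside.
- tape_roll: Loose roll of sticky tape lying flat: ring 40 mm outside with a cardboard core (hole about 25 mm), 19 mm high, about 22 g. Origin: centre of its underside; z up along the roll's axis. Can be gripped across the outside in any direction.
- bin_large: Bin for large binder clips: open white box, one of three alike in the grey tray, in varying order; tray and bins are fixed. 118 (its x) x 108 (y) x 34 mm high, walls and floor 3 mm. Origin: centre of its underside, 4 mm above the desk. Holds two large (51 mm) clips standing one before the other at its +x end (away from the robot), covering x from -2 mm to the wall; the rest of its floor is free.
- bin_medium: Bin for medium binder clips: open white box, one of three alike in the grey tray, in varying order; tray and bins are fixed. 118 (its x) x 108 (y) x 34 mm high, walls and floor 3 mm. Origin: centre of its underside, 4 mm above the desk. Holds two medium (32 mm) clips standing side by side at its +x end (away from the robot), covering x from 32 mm to the wall; the rest of its floor is free.
- bin_tape: Bin for tape rolls: open white box, one of three alike in the grey tray, in varying order; tray and bins are fixed. 118 (its x) x 108 (y) x 34 mm high, walls and floor 3 mm. Origin: centre of its underside, 4 mm above the desk. Holds two tape rolls lying side by side at its +x end (away from the robot), covering x from 10 mm to the wall; the rest of its floor is free.
- packet_large: In use, to be left: packet of plain record cards 105 x 74 mm, 12 mm thick, with a large binder clip (51 mm wide) clamped on the short edge at its -x end, handle folded flat on the cards. Highest point 26 mm. Origin: on the desk below the middle of the cards; x runs along the 105 mm side.
- packet_medium: In use, to be left: packet of plain record cards 105 x 74 mm, 7 mm thick, with a medium binder clip (32 mm wide) clamped on the short edge at its -x end, handle folded flat on the cards. Highest point 18 mm. Origin: on the desk below the middle of the cards; x runs along the 105 mm side.
- dispenser: In use, to be left: black desk tape dispenser 118 x 50 mm, 57 mm high, with a tape roll upright on its hub and a steel cutter at its -x end. Origin: centre of its underside; x runs along its length.
There are look-alikes about, which are no part of the job. Leave any green or orange look-alike of the bin_medium alone. What is shaped like the clip_large but purple is not meant.

How it is judged:
By the outcome, as a careful person would: the job done as asked, in the order asked, and still so for the second after the job is handed in, with the robot touching nothing.
It also fails if it takes over 106 s, if anything falls off the work surface, if the arm or the gripper's body presses on something with over 40 N, if the wrist force passes 120 N, or if a joint passes its speed limit or range.

## Robot

A 6-joint arm with a two-finger parallel gripper is mounted at the origin on the work surface. World frame = base frame: x ahead of the robot, y to its left, z up, the work surface at z = 0. Lengths are in mm, angles in degrees, forces in N, time in s.
With the tool pointing down it reaches from about 350 to 850 mm from the base axis. Payload 8.1 kg.
Tool frame: the origin (TCP) lies between the finger pads; the fingertips stand 19 mm ahead of it and the grasp point (between the pads) is the TCP (nose_length is the distance from the TCP to the fingertips, in mm); y points along the fingers, x is the direction in which the jaws open and shut, and the axes are right-handed (so a half turn about y gives the same grasp; the last joint's range is limited). The gripper opens to 85 mm and grips with 20 to 120 N. Pads are 22 mm wide; open, the fingers measure 114 mm over their backs; the gripper's body (76 mm by 85 mm) begins 54 mm behind the grasp point. The pads swing forward as they close: fully open they stand 13 mm farther back than shut.
Start: joints at [-70.783, 7.471, 85.268, -0, 87.261, -4.893], TCP at [245.114, -547.654, 250.292] pointing down, gripper open.
Joint ranges: [-169.43, 169.43], [-51.17, 129.36], [1.28, 143.12], [-76.62, 256.62], [0, 156.53], [-152.29, 152.29]. Speed limits (degrees/s): [136.94, 136.94, 159.86, 180, 180, 180].

## Interface

Orientations are given as [roll, pitch, yaw] about the fixed x, y, z axes, in that order (R = Rz(yaw) Ry(pitch) Rx(roll)).
In Python, from bench import sense, snapshot, camera_info, hand_in, nose_length gives the robot as it stands.
- The arm moves only by the tool arm_command, never from a script. Its argument "commands" is a list of rows, each a list of 3 entries, a list of its own where there are three numbers: the opening in per cent of the stroke, from 0 (shut) to 100 (fully open), then the shift along the world's x, y, z in units of 30 mm (1.0 is 30 mm), then the turn, a rotation vector about the world's x, y, z in degrees. A call has 1 to 5 rows; each row shifts and turns the pose as measured when the row begins; what a row does not reach is not made up. A row lasts 1/12 s, in which the tool goes at most 41.7 mm and 7.16 degrees, less where a joint would pass 70% of its speed; a pose out of reach is approached as far as the arm can. A call is refused whole if a number of a shift passes 1 or a number of a turn 7.16, either way. A call with a gripper value outside its range is refused whole. The fingers move at their own pace and stop on an object; "force" is the grip in N (left out, the last holds). Time passes only in rows, so rows that do not move let the fingers close. It gives the time, the measured TCP pose, the force and the opening at its end, in the units of the state.
- sense(): the state, without advancing time (a new reading comes with each control period).
- snapshot(name): name is "scene" or "top" or "wrist"; returns the picture (420x560x3 uint8, blue, green, red); there is no depth.
- camera_info(name): a dict with "fx", "fy", "cx", "cy" (pixels), "rvec" (rotation vector, rad) and "tvec" (3), from world to camera coordinates, as OpenCV has them; the wrist camera has in their place "hand_eye" (4x4, takes a point from camera to tool coordinates, whose origin is the TCP and whose axes are the tool frame's). Camera axes: x right, y down, z forward; pixel columns grow to the right and rows downward; lengths in mm; the calibration is good to about 2 mm. A picture is of the moment at which its call begins: read the wrist's pose just before it. camera_info takes no time and is no camera call.
- hand_in(): hands the job in, once; it reports no verdict.
The state is a dict: "time": time; "joint_pos": joint angles; "qd": joint speeds; "joint_efforts": joint torques, N m; "tool_pos": TCP position; "tcp_rot": TCP orientation; "ft_force": force on the tool from outside, world axes, zero at the start; "wrist_torque": the same for the moment, N m; "finger_gap": finger opening in mm.
Only numpy, scipy, OpenCV 4.12 (cv2) and the standard library are available. Lean on these libraries where they do the work, as an engineer would, in place of code of your own. Each camera call takes 0.05 s, during which the arm holds its last target. There are 200 camera calls.

## Working session

There is one attempt and no reset: what is moved stays moved. The work goes in short steps, Python scripts to look and compute and a tool call to move; the robot and the scene stay as the last step left them, time stands still between calls to the robot, and variables do not carry over. Pictures are saved under pics/ and viewed, about 12 in all and at most 16, crops included, and the job is handed in when it is done.

Besides the shell and the picture viewer there is one more tool, called as name(argument=value, ...), one argument or row to a line, values as JSON. arm_command: Moves the arm, as the interface text tells. Its arguments: {"type":"object","properties":{"commands":{"type":"array"},"force":{"type":"number"}},"required":["commands"]}

```bash
mkdir -p pics; ls; python3 - <<'E'
from bench import *
import cv2,json
s=sense();print({k:s[k] for k in('time','tool_pos','tcp_rot','finger_gap','ft_force')})
for n in('scene','top','wrist'):print(n,camera_info(n))
a=snapshot('top');b=snapshot('scene')
cv2.imwrite('pics/top.png',a);cv2.imwrite('pics/scene.png',b)
E
```

```text
pics
{'time': 0.0, 'tool_pos': array([ 244.97162665, -547.16183309,  249.25340315]), 'tcp_rot': array([-89.99048315,   0.10336232, -65.88775932]), 'finger_gap': 85.49653258203556, 'ft_force': array([-0.51785092, -0.20466334, -0.16797624])}
scene {'fx': 455.6142525832385, 'fy': 455.6142525832385, 'cx': 282.392150814032, 'cy': 208.6240583510256, 'rvec': array([ 1.78788978,  1.7873037 , -0.68502498]), 'tvec': array([  -3.20793004, -378.5157728 , 1643.35189702])}
top {'fx': 477.4320918614967, 'fy': 477.4320918614967, 'cx': 280.2897857989346, 'cy': 205.90200652304176, 'rvec': array([ 2.23278906, -2.17413846,  0.06545431]), 'tvec': array([ -17.99496586,  529.57484217, 1003.01724465])}
wrist {'fx': 316.219180978358, 'fy': 316.219180978358, 'cx': 276.76308171741715, 'cy': 213.5146463510327, 'hand_eye': array([[ 9.99999516e-01, -1.56041109e-04,  9.71208683e-04,
         1.32184571e-01],
       [-9.72070195e-04, -3.07906178e-01,  9.51416229e-01,
        -1.23586094e+02],
       [ 1.50581110e-04, -9.51416713e-01, -3.07906180e-01,
         7.97942314e+01],
       [ 0.00000000e+00,  0.00000000e+00,  0.00000000e+00,
         1.00000000e+00]])}
```

View pics/top.png

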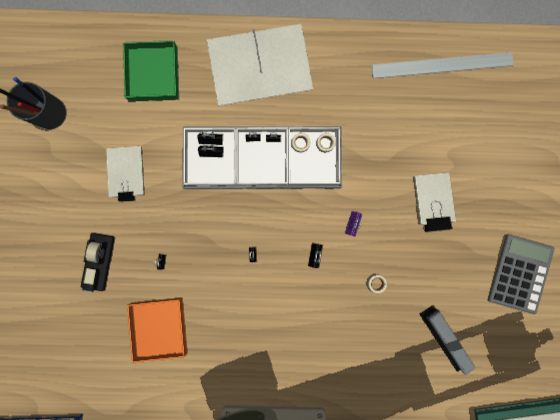

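View pics/scene.png

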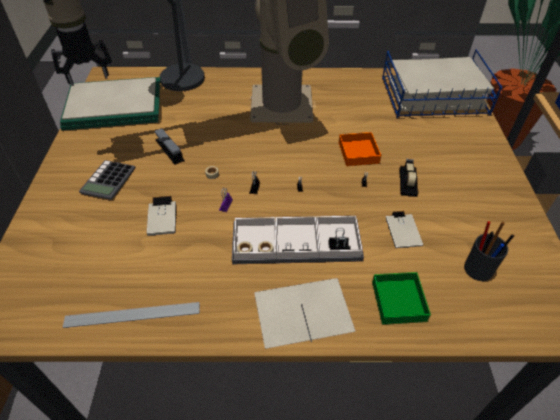

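The top view shows up = +x and left = +y.

- **Tray bins:** large at (211,156), medium at (263,156), tape at (314,156).
- **Loose things and look-alikes, large clip:** (316,256) black is the one wanted. (354,224) is purple and (437,223) is on a packet.
- **Medium clips:** (161,262) and (252,255) are wanted. (126,196) is on a packet.
- **Roll:** (377,284) is wanted. (93,252) is in the dispenser.
- **Bin look-alikes:** green (151,71) and orange (157,329), both to be left alone.

```bash
cat >h.py <<'E'
import numpy as np,cv2
from bench import *
from scipy.spatial.transform import Rotation as R
def cam(n,s=None):
    c=camera_info(n)
    if n=='wrist':
        H=np.array(c['hand_eye']);Rt=R.from_euler('xyz',s['tcp_rot'],degrees=True).as_matrix()
        return c,Rt@H[:3,:3],Rt@H[:3,3]+s['tool_pos']
    M=cv2.Rodrigues(c['rvec'])[0].T
    return c,M,-M@c['tvec']
def ray(C,p):
    c,M,o=C;d=M@np.array([(p[0]-c['cx'])/c['fx'],(p[1]-c['cy'])/c['fy'],1]);return o,d/np.linalg.norm(d)
def plane(C,p,z):
    o,d=ray(C,p);return o+d*(z-o[2])/d[2]
def proj(C,X):
    c,M,o=C;q=M.T@(np.array(X)-o);return np.array([c['fx']*q[0]/q[2]+c['cx'],c['fy']*q[1]/q[2]+c['cy']])
def tri(*rs):
    A=sum(np.eye(3)-np.outer(d,d) for o,d in rs);b=sum((np.eye(3)-np.outer(d,d))@o for o,d in rs)
    X=np.linalg.solve(A,b);return X,max(np.linalg.norm(np.cross(X-o,d)) for o,d in rs)
def blob(mask,p,r):
    m=np.zeros_like(mask);x,y=map(int,p);m[y-r:y+r,x-r:x+r]=mask[y-r:y+r,x-r:x+r]
    cs=cv2.findContours(m,cv2.RETR_EXTERNAL,cv2.CHAIN_APPROX_NONE)[0]
    return max(cs,key=cv2.contourArea)
E
python3 - <<'E'
from h import *
T=cam('top');S=cam('scene');t=cv2.imread('pics/top.png');s=cv2.imread('pics/scene.png')
dark=lambda a:(a.max(2)<45).astype('u1')*255
def pale(a):
    h=cv2.cvtColor(a,cv2.COLOR_BGR2HSV);return ((h[...,1]<85)&(h[...,2]>110)).astype('u1')*255
for n,pt,ps,r,f,z in[('L',(316,256),(255,183),16,dark,20),('Ma',(161,262),(364,181),11,dark,12),('Mb',(252,255),(300,185),11,dark,12),('roll',(377,284),(212,172),14,pale,10)]:
    a=blob(f(t),pt,r);b=blob(f(s),ps,r)
    ra=cv2.minAreaRect(a);rb=cv2.minAreaRect(b)
    X,e=tri(ray(T,ra[0]),ray(S,rb[0]))
    box=cv2.boxPoints(ra);w=np.array([plane(T,p,z)for p in box])
    e1,e2=w[1]-w[0],w[2]-w[1];L=e1 if np.linalg.norm(e1)>np.linalg.norm(e2) else e2
    print(n,np.round(ra[0]),'tri',X.round(),round(e,1),'plane',plane(T,ra[0],z).round(),'sz',np.linalg.norm(e1).round(),np.linalg.norm(e2).round(),'ang',np.degrees(np.arctan2(L[1],L[0])).round())
h=cv2.cvtColor(t,cv2.COLOR_BGR2HSV)
# bin rim corners: tray outer corners / dividers by eye, at rim z=38
for p in[(184,128),(236,128),(288,128),(340,127),(341,187),(289,187),(237,187),(184,187)]:print(p,plane(T,p,38).round())
u=cv2.resize(t[115:300,140:395],None,fx=3,fy=3,interpolation=cv2.INTER_CUBIC);cv2.imwrite('pics/c1.png',u)
E
```

```text
L [315. 255.] tri [427. -80.   7.] 0.3 plane [427. -79.  20.] sz 48.0 21.0 ang -9.0
Ma [161. 261.] tri [405. 246.   5.] 0.3 plane [406. 245.  12.] sz 30.0 13.0 ang -7.0
Mb [252. 254.] tri [425.  53.   2.] 0.5 plane [425.  53.  12.] sz 13.0 27.0 ang -178.0
roll [378. 284.] tri [ 370. -215.    3.] 1.1 plane [ 370. -215.   10.] sz 39.0 40.0 ang -152.0
(184, 128) [686. 201.  38.]
(236, 128) [689.  93.  38.]
(288, 128) [692. -15.  38.]
(340, 127) [ 697. -124.   38.]
(341, 187) [ 571. -129.   38.]
(289, 187) [568. -21.  38.]
(237, 187) [565.  87.  38.]
(184, 187) [562. 197.  38.]
```

View pics/c1.png

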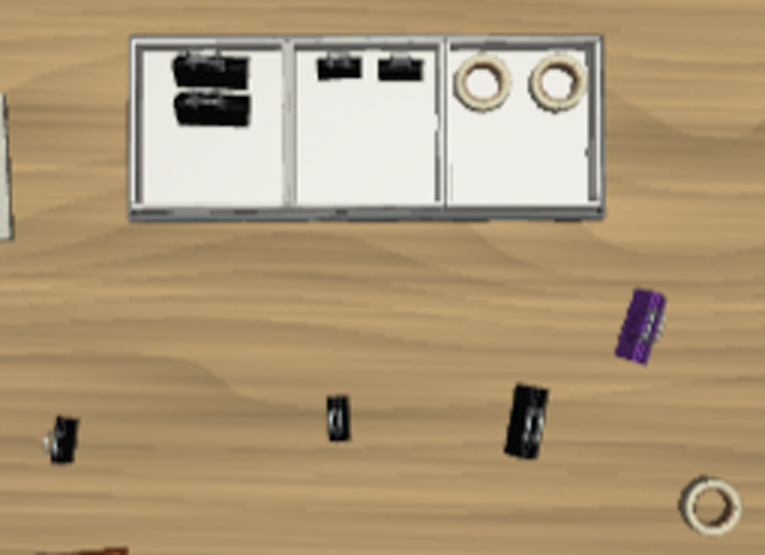

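The crop agrees with the choice: the large bin is on the left, the medium in the middle and the tape on the right. The black clips and the roll stand free, and the purple clip is set apart. I'm moving toward the large clip at about (427,-80).

arm_command(
  commands=[
    [100, [0.38, 1, -0.1], [0, 0, 7]],
    [100, [0.38, 1, -0.1], [0, 0, 7]],
    [100, [0.38, 1, -0.1], [0, 0, 7]],
    [100, [0.38, 1, -0.1], [0, 0, 7]],
    [100, [0.38, 1, -0.2], [0, 0, 7]],
  ],
  force=30,
)

```text
time: 0.52
tool_pos: [299.6, -396.1, 227.6]
tcp_rot: [-90.0, 0.3, -30.4]
ft_force: [0.9, 0.1, 0.9]
finger_gap: 85.0
```

arm_command(
  commands=[
    [100, [0.38, 1, -0.2], [0, 0, 7]],
    [100, [0.38, 1, -0.2], [0, 0, 7]],
    [100, [0.38, 1, -0.2], [0, 0, 7]],
    [100, [0.38, 1, -0.2], [0, 0, 0]],
    [100, [0.38, 1, -0.2], [0, 0, 0]],
  ],
)

```text
time: 0.93
tool_pos: [356.7, -237.8, 194.2]
tcp_rot: [-89.9, 0.4, -8.4]
ft_force: [0.1, 0.5, -0.6]
finger_gap: 85.8
```

arm_command(
  commands=[
    [100, [0.38, 1, -0.2], [0, 0, 0]],
    [100, [0.38, 1, -0.2], [0, 0, 0]],
    [100, [0.38, 1, -0.2], [0, 0, 0]],
    [100, [0.38, 1, -0.2], [0, 0, 0]],
    [100, [0, 0, 0], [0, 0, 0]],
  ],
)

```text
time: 1.35
tool_pos: [402.5, -106.1, 166.3]
tcp_rot: [-89.7, 0.5, -8.1]
ft_force: [-0.7, -0.0, -0.2]
finger_gap: 85.4
```

arm_command(
  commands=[
    [100, [0.8, 0.8, -0.8], [0, 0, -1]],
    [100, [0, 0, 0], [0, 0, 0]],
  ],
)

```text
time: 1.52
tool_pos: [424.9, -82.5, 143.3]
tcp_rot: [-89.7, 0.5, -9.0]
ft_force: [-1.4, 0.4, -1.0]
finger_gap: 85.4
```

```bash
python3 - <<'E'
from h import *
s=sense();print(s['tool_pos'],s['tcp_rot']);W=cam('wrist',s);a=snapshot('wrist');cv2.imwrite('pics/w1.png',a);np.save('w1.npy',[s['tool_pos'],s['tcp_rot']])
print(proj(W,[427,-80,0]),proj(W,s['tool_pos']))
E
```

```text
[424.91641216 -82.47733402 143.34261954] [-89.74969146   0.52738318  -9.01392275]
[279.08941528 203.24606782] [274.88409132 296.5117285 ]
```

View pics/w1.png

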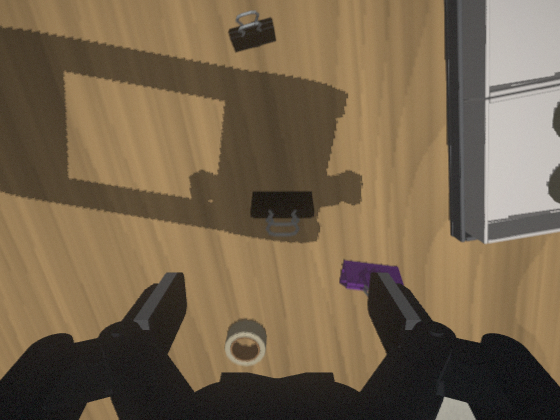

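The wrist view shows the large clip with its body at cols 250–314 and rows 191–217, handles at (283,225). The purple clip is at (371,273) and the tray is on the right.

```bash
python3 - <<'E'
from h import *
p=np.load('w1.npy');W=cam('wrist',dict(tool_pos=p[0],tcp_rot=p[1]));a=cv2.imread('pics/w1.png')
T=cam('top')
g=a.max(2)[180:245,235:330]
m=np.zeros(a.shape[:2],'u1');m[180:245,235:330]=(g<32)*255
c=blob(m,(282,205),30);x=c[:,0,0];y=c[:,0,1]
print('bbox',x.min(),x.max(),y.min(),y.max())
q=[(x[y<196].min(),y.min()),(x[y<196].max()+1,y.min()),(x.min(),215),(x.max()+1,215)]
for v in q[:2]:print(v,'z0',plane(W,v,1).round(1))
for v in q[2:]:print(v,'z26',plane(W,v,26).round(1))
A,B=[plane(W,v,1) for v in q[:2]];d=B-A;print('w',np.linalg.norm(d),'ang',np.degrees(np.arctan2(d[1],d[0])))
n=np.array([d[1],-d[0],0])/np.linalg.norm(d);print('centre',(A+B)/2+12*n)
# check with two views the jaw centre height
print('tri handles top/wrist',tri(ray(W,(283,226)),ray(T,(317.5,255))))
print('purple',plane(T,(354,224),10))
cv2.imwrite('pics/c2.png',cv2.resize(a[170:250,230:335],None,fx=6,fy=6,interpolation=cv2.INTER_NEAREST))
E
```

```text
bbox 253 303 192 208
(np.int32(253), np.int32(192)) z0 [406.3 -66.2   1. ]
(np.int32(303), np.int32(192)) z0 [449.  -72.9   1. ]
(np.int32(253), 215) z26 [406.  -79.2  26. ]
(np.int32(304), 215) z26 [446.4 -85.5  26. ]
w 43.26129833329047 ang -8.88581750019317
centre [425.80606217 -81.43940667   1.        ]
tri handles top/wrist (array([429.91001169, -81.52283058,  55.35033061]), np.float64(0.24639669637759457))
purple [ 495.58770842 -162.11160074   10.        ]
```

View pics/c2.png

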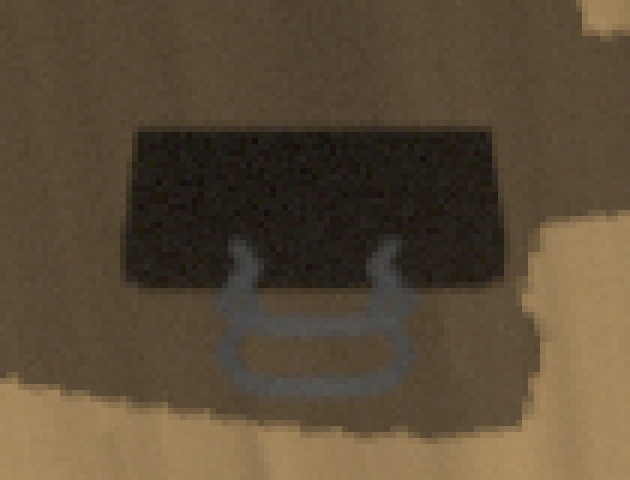

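The spine corners give a width of 51.3 mm and an angle of -9°, with the centre at (429.5,-82). The handles triangulate to z≈55, which fits. I'm descending to grip.

arm_command(
  commands=[
    [100, [0.15, 0.02, -0.9], [0, 0, 0]],
    [100, [0, 0, -0.9], [0, 0, 0]],
    [100, [0, 0, -0.9], [0, 0, 0]],
    [100, [0, 0, -0.8], [0, 0, 0]],
    [100, [0, 0, -0.4], [0, 0, 0]],
  ],
)

```text
time: 1.98
tool_pos: [432.9, -89.1, 31.7]
tcp_rot: [-90.1, -0.2, -8.8]
ft_force: [-0.7, -0.5, -0.4]
finger_gap: 85.4
```

arm_command(
  commands=[
    [100, [0, 0, 0], [0, 0, 0]],
  ],
)

```text
time: 2.07
tool_pos: [430.6, -89.6, 29.4]
tcp_rot: [-90.1, 0.0, -8.8]
ft_force: [-1.1, 0.3, 0.5]
finger_gap: 85.5
```

arm_command(
  commands=[
    [100, [-0.03, 0.25, -0.1], [0, 0, 0]],
    [100, [0, 0, 0], [0, 0, 0]],
  ],
)

```text
time: 2.23
tool_pos: [429.1, -83.3, 27.0]
tcp_rot: [-90.1, 0.1, -9.0]
ft_force: [-0.4, -0.4, -0.3]
finger_gap: 85.3
```

arm_command(
  commands=[
    [100, [0, 0.05, -0.18], [0, 0, 0]],
    [0, [0, 0, 0], [0, 0, 0]],
    [0, [0, 0, 0], [0, 0, 0]],
    [0, [0, 0, 0], [0, 0, 0]],
    [0, [0, 0, 0], [0, 0, 0]],
  ],
)

```text
time: 2.65
tool_pos: [432.6, -83.0, 26.0]
tcp_rot: [-90.2, -0.4, -8.9]
ft_force: [-0.8, 0.4, -0.7]
finger_gap: 49.9
```

arm_command(
  commands=[
    [0, [0, 0, 0], [0, 0, 0]],
    [0, [0, 0, 0], [0, 0, 0]],
    [0, [0, 0, 0], [0, 0, 0]],
    [0, [0, 0, 0], [0, 0, 0]],
    [0, [0, 0, 0], [0, 0, 0]],
  ],
)

```text
time: 3.07
tool_pos: [433.4, -83.2, 26.9]
tcp_rot: [-90.2, -0.5, -8.9]
ft_force: [0.4, -0.1, -1.0]
finger_gap: 50.0
```

arm_command(
  commands=[
    [0, [0, 0, 0.5], [0, 0, 0]],
    [0, [0, 0, 0.9], [0, 0, 0]],
    [0, [0, 0, 0.9], [0, 0, 0]],
    [0, [0, 0.3, 0.8], [0, 0, -4]],
    [0, [0.2, 0.6, 0.4], [0, 0, -7]],
  ],
)

```text
time: 3.48
tool_pos: [433.4, -56.0, 130.5]
tcp_rot: [-90.2, 0.2, -20.1]
ft_force: [1.4, -0.8, -0.4]
finger_gap: 49.6
```

arm_command(
  commands=[
    [0, [0.4, 0.7, 0], [0, 0, -7]],
    [0, [0.5, 0.7, 0], [0, 0, -7]],
    [0, [0.5, 0.7, 0], [0, 0, -7]],
    [0, [0.5, 0.7, 0], [0, 0, -7]],
    [0, [0.5, 0.7, 0], [0, 0, -7]],
  ],
)

```text
time: 3.9
tool_pos: [509.8, 51.7, 136.4]
tcp_rot: [-90.0, -0.3, -56.0]
ft_force: [0.3, -0.8, -0.4]
finger_gap: 49.9
```

arm_command(
  commands=[
    [0, [0.5, 0.7, 0], [0, 0, -7]],
    [0, [0.5, 0.7, 0], [0, 0, -7]],
    [0, [0.5, 0.6, 0], [0, 0, -7]],
    [0, [0.4, 0.4, 0], [0, 0, -7]],
    [0, [0, 0, 0], [0, 0, -3]],
  ],
)

```text
time: 4.32
tool_pos: [570.6, 132.1, 135.4]
tcp_rot: [-89.9, -0.2, -87.9]
ft_force: [0.2, 0.5, -1.1]
finger_gap: 49.6
```

```bash
python3 - <<'E'
from h import *
s=sense();print(s['tool_pos'],s['tcp_rot'],s['finger_gap']);W=cam('wrist',s);a=snapshot('wrist');cv2.imwrite('pics/w2.png',a);np.save('w2.npy',[s['tool_pos'],s['tcp_rot']])
E
```

```text
[570.64806168 132.14813997 135.4170744 ] [-89.93640258  -0.22033066 -87.94108184] 49.5595548930231
```

View pics/w2.png

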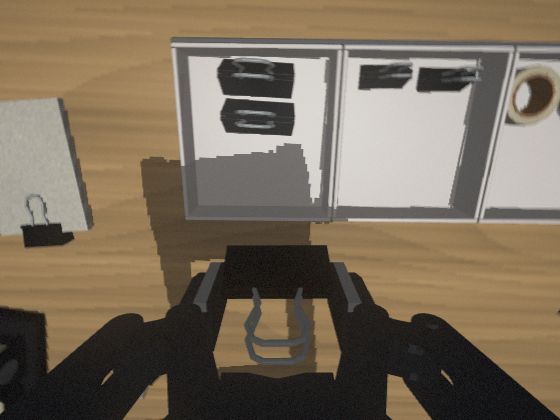

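The clip is held upright, with its spine edge at row 246, cols 226–328. The large bin's rim corners are at about (186,220), (333,220), (343,45) and (173,40), and the standing clips' front edge is at row 135.

```bash
python3 - <<'E'
from h import *
p=np.load('w2.npy');W=cam('wrist',dict(tool_pos=p[0],tcp_rot=p[1]))
P={}
for n,v,z in[('rim FL',(187,220),38),('rim FR',(333,220),38),('rim BR',(343,45),38),('rim BL',(174,42),38),('med FR',(480,220),38),('med BR',(514,48),38),('floorFL',(193,207),7),('floorBL',(188,60),7),('floorBR',(335,60),7)]:
    print(n,plane(W,v,z).round(1))
# held clip: the spine's far lower edge, width 51 -> depth
c=W[0];d=51*c['fx']/102.;cam_pt=np.array([(277-c['cx'])*d/c['fx'],(246-c['cy'])*d/c['fy'],d]);print('held spine far edge',W[1]@cam_pt+W[2])
T=cam('top');S=cam('scene')
print(tri(ray(W,(333,220)),ray(T,(237,187))),tri(ray(W,(187,220)),ray(T,(184.5,187))))
E
```

```text
rim FL [571.8 198.1  38. ]
rim FR [575.5  90.3  38. ]
rim BR [691.6  94.5  38. ]
rim BL [689.3 200.3  38. ]
med FR [579.3 -18.8  38. ]
med BR [693.9 -13.5  38. ]
floorFL [572.4 201.3   7. ]
floorBL [683.5 199.9   7. ]
floorBR [687.4  93.6   7. ]
held spine far edge [586.36715158 132.56165318 113.57249648]
(array([568.01174333,  87.53394446,  18.39336437]), np.float64(1.53891136516794)) (array([564.55914981, 201.61105832,  18.37807917]), np.float64(2.02696209134473))
```

arm_command(
  commands=[
    [0, [0.5, 0.22, 0], [0, 0, 0]],
    [0, [0.5, 0.22, 0], [0, 0, 0]],
    [0, [0, 0, -0.5], [0, 0, 0]],
    [0, [0, 0, -0.8], [0, 0, 0]],
    [0, [0, 0, -0.8], [0, 0, 0]],
  ],
)

```text
time: 4.78
tool_pos: [604.3, 145.3, 75.8]
tcp_rot: [-89.5, -0.2, -87.5]
ft_force: [-0.0, -0.0, -1.4]
finger_gap: 49.8
```

arm_command(
  commands=[
    [0, [0, 0, -0.4], [0, 0, 0]],
    [0, [0, 0, 0], [0, 0, 0]],
  ],
)

```text
time: 4.95
tool_pos: [600.3, 144.0, 57.4]
tcp_rot: [-90.0, -0.3, -87.3]
ft_force: [-0.3, -0.3, -1.0]
finger_gap: 50.1
```

arm_command(
  commands=[
    [0, [0, 0.03, -0.4], [0, 0, -0.5]],
    [0, [0, 0, -0.3], [0, 0, 0]],
    [0, [0, 0, 0], [0, 0, 0]],
  ],
)

```text
time: 5.2
tool_pos: [600.3, 144.4, 35.8]
tcp_rot: [-90.0, -0.3, -87.8]
ft_force: [-1.0, -0.5, -0.9]
finger_gap: 50.1
```

arm_command(
  commands=[
    [0, [0, 0, -0.1], [0, 0, 0]],
    [0, [0, 0, -0.05], [0, 0, 0]],
  ],
)

```text
time: 5.37
tool_pos: [601.0, 144.4, 32.6]
tcp_rot: [-89.9, -0.3, -87.8]
ft_force: [-4.9, -0.3, 6.9]
finger_gap: 50.1
```

arm_command(
  commands=[
    [70, [0, 0, 0.03], [0, 0, 0]],
    [70, [0, 0, 0], [0, 0, 0]],
    [70, [0, 0, 0], [0, 0, 0]],
  ],
)

```text
time: 5.62
tool_pos: [602.5, 144.7, 35.6]
tcp_rot: [-89.8, -0.3, -87.8]
ft_force: [-1.2, -0.6, -0.4]
finger_gap: 59.8
```

arm_command(
  commands=[
    [70, [0, 0, 0.4], [0, 0, 0]],
    [70, [0, 0, 0.9], [0, 0, 0]],
    [70, [0, 0, 0.9], [0, 0, 0]],
    [70, [0, 0, 0.9], [0, 0, 0]],
    [70, [-0.5, 0, 0.5], [0, 0, 0]],
  ],
)

```text
time: 6.03
tool_pos: [585.2, 143.9, 146.7]
tcp_rot: [-90.1, -0.3, -87.8]
ft_force: [1.3, 1.7, 1.0]
finger_gap: 59.8
```

```bash
python3 - <<'E'
from h import *
s=sense();print(s['tool_pos'],s['tcp_rot'],s['finger_gap']);W=cam('wrist',s);a=snapshot('wrist');cv2.imwrite('pics/w3.png',a);np.save('w3.npy',[s['tool_pos'],s['tcp_rot']])
E
```

```text
[585.16037021 143.89205027 146.6529096 ] [-90.09038578  -0.32056965 -87.77201728] 59.75548954259256
```

View pics/w3.png

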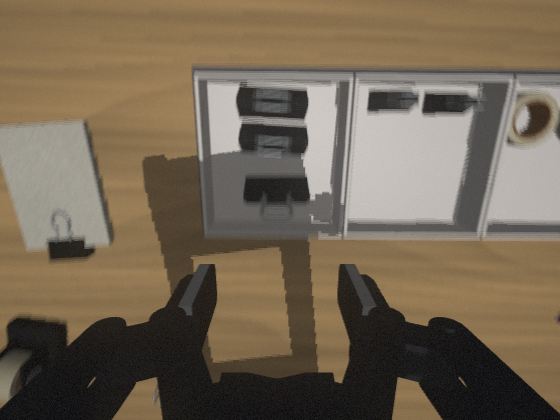

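The large clip stands in its bin at (277,190), in front of the other two. Next I'm going to medium clip b.

arm_command(
  commands=[
    [100, [-0.4, -0.23, 0], [0, 0, 7]],
    [100, [-0.4, -0.23, 0], [0, 0, 7]],
    [100, [-0.4, -0.23, 0], [0, 0, 7]],
    [100, [-0.4, -0.23, 0], [0, 0, 7]],
    [100, [-0.4, -0.23, 0], [0, 0, 7]],
  ],
)

```text
time: 6.5
tool_pos: [525.6, 110.9, 159.3]
tcp_rot: [-89.3, -0.4, -52.0]
ft_force: [0.7, 0.0, -0.2]
finger_gap: 85.4
```

arm_command(
  commands=[
    [100, [-0.4, -0.23, 0], [0, 0, 7]],
    [100, [-0.4, -0.23, 0], [0, 0, 7]],
    [100, [-0.4, -0.23, 0], [0, 0, 7]],
    [100, [-0.4, -0.23, 0], [0, 0, 7]],
    [100, [-0.4, -0.23, 0], [0, 0, 7]],
  ],
)

```text
time: 6.92
tool_pos: [463.7, 75.2, 164.5]
tcp_rot: [-89.1, -0.7, -16.2]
ft_force: [-0.5, 0.0, 0.3]
finger_gap: 85.3
```

arm_command(
  commands=[
    [100, [-0.4, -0.23, -0.3], [0, 0, 7]],
    [100, [-0.4, -0.23, -0.3], [0, 0, 7]],
    [100, [-0.4, -0.23, 0], [0, 0, 6]],
    [100, [0, 0, 0], [0, 0, 0]],
  ],
)

```text
time: 7.25
tool_pos: [425.9, 53.0, 150.0]
tcp_rot: [-89.0, -1.1, 4.8]
ft_force: [-0.5, -0.1, 0.4]
finger_gap: 85.3
```

```bash
cat >look.py <<'E'
import sys
from h import *
n=sys.argv[1];s=sense();print(s['tool_pos'],s['tcp_rot']);W=cam('wrist',s);a=snapshot('wrist');cv2.imwrite(f'pics/{n}.png',a);np.save(n+'.npy',[s['tool_pos'],s['tcp_rot']])
p=proj(W,[float(v) for v in sys.argv[2:5]]);x,y=p.astype(int);r=50
x0,y0=max(x-r,0),max(y-r,0);print('crop origin',x0,y0,'scale 6')
cv2.imwrite(f'pics/{n}c.png',cv2.resize(a[y0:y+r,x0:x+r],None,fx=6,fy=6,interpolation=cv2.INTER_NEAREST))
E
python3 look.py w4 425 53 8
```

```text
[425.8575764   53.04873137 149.95437139] [-89.02473464  -1.05440631   4.80438897]
crop origin 221 158 scale 6
```

View pics/w4c.png

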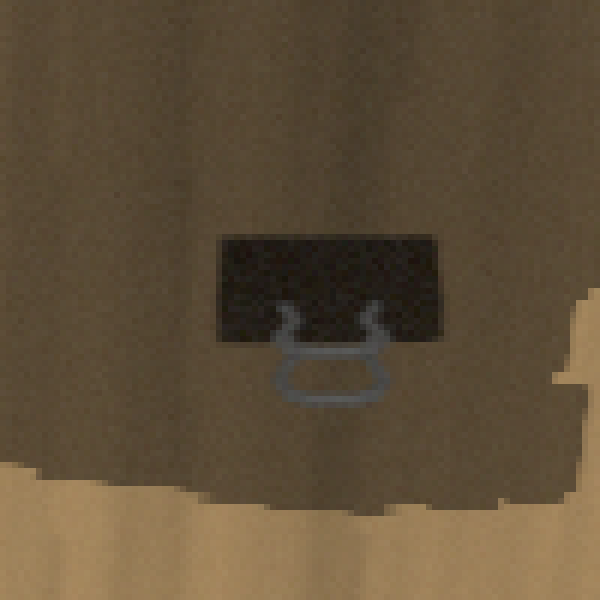

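The crop shows medium clip b. Its spine edge runs (257.5,197.3)–(294,197.3) and its handles are at (276.3,221).

```bash
cat >clip.py <<'E'
import sys
from h import *
n=sys.argv[1];v=[float(x) for x in sys.argv[2:9]];p=np.load(n+'.npy');W=cam('wrist',dict(tool_pos=p[0],tcp_rot=p[1]))
A,B=plane(W,v[0:2],1),plane(W,v[2:4],1);d=B-A;L=np.linalg.norm(d);k=np.array([d[1],-d[0],0])/L
print('width',L,'ang',np.degrees(np.arctan2(d[1],d[0])),'centre',(A+B)/2+v[6]*k)
print('handles at mid height',plane(W,v[4:6],36 if v[6]<10 else 55))
E
python3 clip.py w4 257.5 197.3 294 197.3 276.3 221 8
```

```text
width 32.55363326151056 ang 4.5417912929080275 centre [428.5980472   53.59580852   1.        ]
handles at mid height [428.71179889  50.95644661  36.        ]
```

arm_command(
  commands=[
    [100, [0.09, 0, -0.7], [-1, 1, 0]],
    [100, [0, 0, -0.9], [0, 0, 0]],
    [100, [0, 0, -0.9], [0, 0, 0]],
    [100, [0, 0, -0.8], [0, 0, 0]],
    [100, [0, 0, -0.4], [0, 0, 0]],
  ],
)

```text
time: 7.72
tool_pos: [439.6, 54.9, 45.4]
tcp_rot: [-90.0, -1.3, 3.1]
ft_force: [-0.9, 0.6, -0.6]
finger_gap: 85.4
```

arm_command(
  commands=[
    [100, [0, 0, 0], [0, 0, 0]],
  ],
)

```text
time: 7.8
tool_pos: [438.4, 55.3, 43.2]
tcp_rot: [-90.0, -1.1, 2.9]
ft_force: [-0.5, -0.2, 1.0]
finger_gap: 85.3
```

arm_command(
  commands=[
    [100, [-0.33, -0.09, -0.3], [0, 1, 1.5]],
    [100, [0, 0, -0.2], [0, 0, 0]],
    [100, [0, 0, 0], [0, 0, 0]],
  ],
)

```text
time: 8.05
tool_pos: [431.3, 53.5, 30.0]
tcp_rot: [-89.9, -0.3, 4.0]
ft_force: [0.0, -0.1, 0.9]
finger_gap: 85.3
```

arm_command(
  commands=[
    [100, [-0.1, -0.03, -0.25], [0, 0, 0]],
    [100, [0, 0, -0.05], [0, 0, 0]],
  ],
)

```text
time: 8.22
tool_pos: [430.7, 53.0, 22.6]
tcp_rot: [-89.9, -0.5, 3.8]
ft_force: [-0.9, -0.4, 0.1]
finger_gap: 85.5
```

arm_command(
  commands=[
    [0, [-0.03, 0, 0], [0, 0, 0]],
    [0, [0, 0, 0], [0, 0, 0]],
    [0, [0, 0, 0], [0, 0, 0]],
    [0, [0, 0, 0], [0, 0, 0]],
    [0, [0, 0, 0], [0, 0, 0]],
  ],
)

```text
time: 8.63
tool_pos: [432.1, 53.1, 24.8]
tcp_rot: [-89.9, -0.8, 3.7]
ft_force: [-0.9, -0.1, 0.5]
finger_gap: 30.4
```

arm_command(
  commands=[
    [0, [0, 0, 0], [0, 0, 0]],
    [0, [0, 0, 0], [0, 0, 0]],
    [0, [0, 0, 0], [0, 0, 0]],
  ],
)

```text
time: 8.88
tool_pos: [432.5, 53.1, 25.2]
tcp_rot: [-89.9, -0.8, 3.7]
ft_force: [-0.0, 0.2, -0.5]
finger_gap: 31.0
```

arm_command(
  commands=[
    [0, [0, 0, 0.5], [0, 0, 0]],
    [0, [0, 0, 0.9], [0, 0, 0]],
    [0, [0, 0, 0.9], [0, 0, -4]],
    [0, [0.2, 0, 0.8], [0, 0, -7]],
    [0, [0.5, 0, 0.2], [0, 0, -7]],
  ],
)

```text
time: 9.3
tool_pos: [447.2, 53.2, 123.7]
tcp_rot: [-89.8, -0.2, -14.7]
ft_force: [0.3, 0.7, 1.3]
finger_gap: 30.9
```

arm_command(
  commands=[
    [0, [0.6, -0.05, 0], [0, 0, -7]],
    [0, [0.6, -0.05, 0], [0, 0, -7]],
    [0, [0.6, -0.05, 0], [0, 0, -7]],
    [0, [0.6, -0.05, 0], [0, 0, -7]],
    [0, [0.6, -0.05, 0], [0, 0, -7]],
  ],
)

```text
time: 9.72
tool_pos: [542.9, 45.7, 128.0]
tcp_rot: [-89.6, -0.5, -50.5]
ft_force: [0.6, -0.4, 0.3]
finger_gap: 30.5
```

arm_command(
  commands=[
    [0, [0.6, -0.05, 0], [0, 0, -7]],
    [0, [0.6, -0.05, 0], [0, 0, -7]],
    [0, [0.6, -0.05, 0], [0, 0, -7]],
    [0, [0.6, -0.05, 0], [0, 0, -7]],
    [0, [0.4, 0, 0], [0, 0, -7]],
  ],
)

```text
time: 10.13
tool_pos: [631.3, 39.0, 126.4]
tcp_rot: [-89.7, -0.5, -86.4]
ft_force: [1.2, 0.3, 1.0]
finger_gap: 30.5
```

arm_command(
  commands=[
    [0, [0, 0, 0], [0, 0, -6]],
    [0, [0, 0, 0], [0, 0, 0]],
  ],
)

```text
time: 10.3
tool_pos: [633.5, 38.7, 125.4]
tcp_rot: [-89.7, -0.5, -93.1]
ft_force: [0.5, 0.7, -0.9]
finger_gap: 30.8
```

```bash
python3 look.py w5 640 38 38
```

```text
[633.48869091  38.68032662 125.43183955] [-89.70624244  -0.5095182  -93.06599809]
crop origin 226 170 scale 6
```

View pics/w5.png

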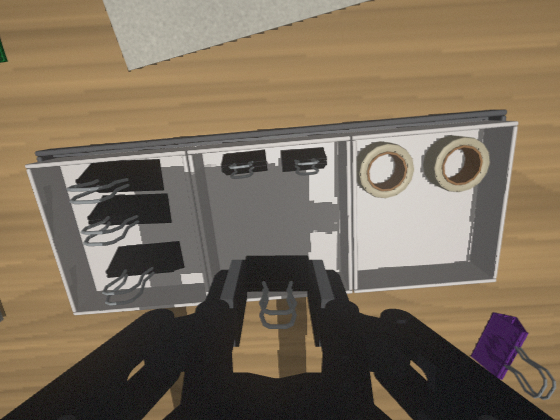

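The medium clip is held upright at (280,272), above the medium bin. The rim corners used are (30,167), (76,313), (496,280), (515,124) for the tray, with dividers at (191,153) and (353,138) along the back.

```bash
python3 - <<'E'
from h import *
p=np.load('w5.npy');W=cam('wrist',dict(tool_pos=p[0],tcp_rot=p[1]))
for v in[(30,167),(76,313),(496,280),(515,124),(191,153),(353,138)]:print(v,plane(W,v,38).round(1))
E
```

```text
(30, 167) [687.1 199.5  38. ]
(76, 313) [573.5 196.8  38. ]
(496, 280) [ 583.3 -125.6   38. ]
(515, 124) [ 697.5 -120.1   38. ]
(191, 153) [690.4  91.6  38. ]
(353, 138) [694.3 -15.2  38. ]
```

arm_command(
  commands=[
    [0, [0.32, 0, 0], [0, 0, 5]],
    [0, [0, 0, -0.7], [0, 0, 0]],
    [0, [0, 0, -0.8], [0, 0, 0]],
    [0, [0, 0, -0.6], [0, 0, 0]],
    [0, [0, 0, 0], [0, 0, 0]],
  ],
)

```text
time: 10.77
tool_pos: [643.0, 38.9, 62.2]
tcp_rot: [-89.5, -0.5, -86.2]
ft_force: [-0.8, -0.4, -0.4]
finger_gap: 30.7
```

arm_command(
  commands=[
    [0, [0, 0, -0.5], [0, 0, -1.5]],
    [0, [0, 0, -0.3], [0, 0, 0]],
    [0, [0, 0, -0.05], [0, 0, 0]],
  ],
)

```text
time: 11.02
tool_pos: [642.3, 39.0, 37.3]
tcp_rot: [-89.6, -0.5, -87.2]
ft_force: [0.1, 0.6, 0.0]
finger_gap: 30.6
```

arm_command(
  commands=[
    [0, [0, 0, -0.12], [0, 0, 0]],
    [0, [0, 0, -0.06], [0, 0, 0]],
  ],
)

```text
time: 11.18
tool_pos: [642.5, 39.1, 32.9]
tcp_rot: [-89.5, -0.5, -87.0]
ft_force: [-0.1, -0.3, 0.3]
finger_gap: 30.5
```

arm_command(
  commands=[
    [0, [0, 0, -0.06], [0, 0, 0]],
    [0, [0, 0, 0], [0, 0, 0]],
  ],
)

```text
time: 11.35
tool_pos: [643.4, 39.1, 32.4]
tcp_rot: [-89.4, -0.5, -86.9]
ft_force: [-0.1, -0.3, -0.3]
finger_gap: 30.4
```

arm_command(
  commands=[
    [0, [0, 0, -0.08], [0, 0, 0]],
    [0, [0, 0, -0.03], [0, 0, 0]],
  ],
)

```text
time: 11.52
tool_pos: [645.1, 39.1, 31.8]
tcp_rot: [-89.2, -0.5, -86.8]
ft_force: [0.4, 0.6, 1.6]
finger_gap: 30.8
```

arm_command(
  commands=[
    [0, [-0.05, 0, -0.06], [0, 0, 0]],
  ],
)

```text
time: 11.6
tool_pos: [645.2, 39.1, 31.7]
tcp_rot: [-89.0, -0.6, -86.8]
ft_force: [1.8, 0.1, 7.4]
finger_gap: 30.9
```

arm_command(
  commands=[
    [50, [0, 0, 0], [0, 0, 0]],
    [50, [0, 0, 0], [0, 0, 0]],
    [50, [0, 0, 0], [0, 0, 0]],
    [50, [0, 0, 0.4], [0, 0, 0]],
    [50, [0, 0, 0.9], [0, 0, 0]],
  ],
)

```text
time: 12.02
tool_pos: [640.6, 39.1, 65.6]
tcp_rot: [-89.6, -0.5, -86.8]
ft_force: [0.0, 0.5, -0.6]
finger_gap: 42.6
```

arm_command(
  commands=[
    [50, [0, 0, 0.9], [0, 0, 0]],
    [60, [0, 0, 0.9], [0, 0, 0]],
    [80, [-0.4, 0.3, 0.7], [0, 0, 7]],
    [100, [-0.6, 0.55, 0], [0, 0, 7]],
    [100, [-0.6, 0.55, 0], [0, 0, 7]],
  ],
)

```text
time: 12.43
tool_pos: [595.6, 78.8, 153.4]
tcp_rot: [-89.2, -0.8, -65.6]
ft_force: [-0.4, 0.0, -0.3]
finger_gap: 84.2
```

arm_command(
  commands=[
    [100, [-0.6, 0.55, 0], [0, 0, 7]],
    [100, [-0.6, 0.55, 0], [0, 0, 7]],
    [100, [-0.6, 0.55, 0], [0, 0, 7]],
    [100, [-0.6, 0.55, 0], [0, 0, 7]],
    [100, [-0.6, 0.55, 0], [0, 0, 7]],
  ],
)

```text
time: 12.85
tool_pos: [503.0, 164.1, 160.4]
tcp_rot: [-88.8, -1.0, -29.7]
ft_force: [0.3, 0.9, 0.4]
finger_gap: 85.3
```

arm_command(
  commands=[
    [100, [-0.6, 0.55, 0], [0, 0, 7]],
    [100, [-0.6, 0.55, 0], [0, 0, 7]],
    [100, [-0.6, 0.55, 0], [0, 0, 7]],
    [100, [-0.6, 0.5, 0], [0, 0, 3]],
    [100, [0, 0, 0], [0, 0, 0]],
  ],
)

```text
time: 13.27
tool_pos: [424.4, 233.5, 164.5]
tcp_rot: [-88.6, -1.1, -4.5]
ft_force: [-0.1, 0.8, -0.1]
finger_gap: 85.5
```

arm_command(
  commands=[
    [100, [-0.5, 0.4, -0.5], [-1.4, 1.1, -2]],
    [100, [0, 0, 0], [0, 0, 0]],
  ],
)

```text
time: 13.43
tool_pos: [409.1, 246.4, 151.5]
tcp_rot: [-90.1, -0.3, -6.5]
ft_force: [-0.5, -0.1, -1.9]
finger_gap: 85.4
```

```bash
python3 look.py w6 406 246 8
```

```text
[409.0615713  246.35853816 151.49114516] [-90.10681418  -0.29351875  -6.51184188]
crop origin 221 155 scale 6
```

View pics/w6c.png

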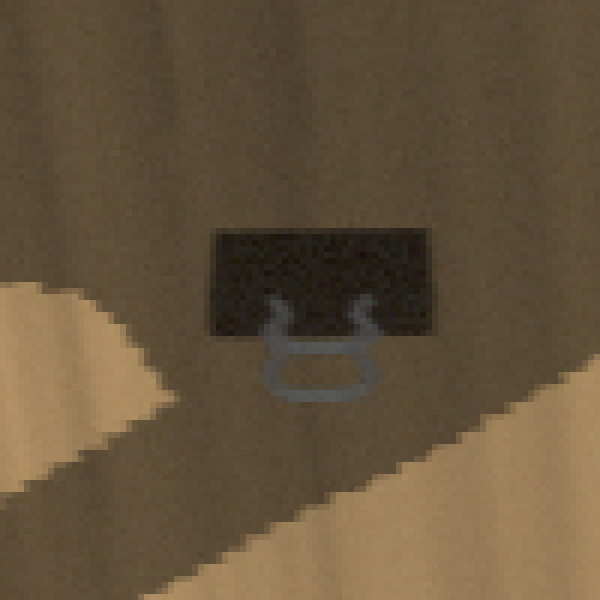

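Medium clip a: its spine edge runs (256.7,193)–(292.8,193) and its handles are at (274.5,217).

```bash
python3 clip.py w6 256.7 193 292.8 193 274.5 217 8
```

```text
width 32.21429265983058 ang -6.588064407580664 centre [409.13201336 247.63462104   1.        ]
handles at mid height [408.61645635 244.92724259  36.        ]
```

arm_command(
  commands=[
    [100, [0, 0, -0.7], [0, 0, 0]],
    [100, [0, 0, -0.9], [0, 0, 0]],
    [100, [0, 0, -0.9], [0, 0, 0]],
    [100, [0, 0, -0.5], [0, 0, 0]],
    [100, [0, 0, 0], [0, 0, 0]],
  ],
)

```text
time: 13.9
tool_pos: [418.1, 245.5, 67.6]
tcp_rot: [-89.7, -1.2, -6.4]
ft_force: [-0.6, -1.0, -0.1]
finger_gap: 85.1
```

arm_command(
  commands=[
    [100, [-0.3, 0.03, 0], [0, 1.2, 0]],
    [100, [0, 0, -0.6], [0, 0, 0]],
    [100, [0, 0, -0.6], [0, 0, 0]],
    [100, [0, 0, -0.1], [0, 0, 0]],
  ],
)

```text
time: 14.23
tool_pos: [412.6, 246.5, 34.0]
tcp_rot: [-89.6, -0.2, -6.6]
ft_force: [-0.3, -0.1, -0.9]
finger_gap: 85.1
```

arm_command(
  commands=[
    [100, [-0.12, 0, -0.3], [0, 0, 0]],
    [100, [0, 0, -0.12], [0, 0, 0]],
  ],
)

```text
time: 14.4
tool_pos: [410.5, 247.0, 23.6]
tcp_rot: [-89.5, -0.3, -6.6]
ft_force: [0.8, -0.5, -0.7]
finger_gap: 85.5
```

arm_command(
  commands=[
    [0, [-0.03, 0, -0.05], [0, 0, 0]],
    [0, [0, 0, 0], [0, 0, 0]],
    [0, [0, 0, 0], [0, 0, 0]],
    [0, [0, 0, 0], [0, 0, 0]],
    [0, [0, 0, 0], [0, 0, 0]],
  ],
)

```text
time: 14.82
tool_pos: [411.3, 247.9, 25.2]
tcp_rot: [-89.4, -0.5, -6.6]
ft_force: [0.0, -0.4, 0.5]
finger_gap: 30.3
```

arm_command(
  commands=[
    [0, [0, 0, 0], [0, 0, 0]],
    [0, [0, 0, 0], [0, 0, 0]],
    [0, [0, 0, 0], [0, 0, 0]],
  ],
)

```text
time: 15.07
tool_pos: [411.9, 248.3, 26.2]
tcp_rot: [-89.3, -0.5, -6.6]
ft_force: [0.0, 0.2, -0.8]
finger_gap: 30.2
```

arm_command(
  commands=[
    [0, [0, 0, 0.5], [0, 0, 0]],
    [0, [0, 0, 0.9], [0, 0, 0]],
    [0, [0, 0, 0.9], [0, 0, -4]],
    [0, [0.2, -0.2, 0.8], [0, 0, -7]],
    [0, [0.5, -0.5, 0.2], [0, 0, -7]],
  ],
)

```text
time: 15.48
tool_pos: [427.2, 226.6, 124.7]
tcp_rot: [-89.6, 0.1, -24.8]
ft_force: [0.2, 0.6, 0.7]
finger_gap: 30.5
```

arm_command(
  commands=[
    [0, [0.6, -0.7, 0], [0, 0, -7]],
    [0, [0.6, -0.7, 0], [0, 0, -7]],
    [0, [0.6, -0.7, 0], [0, 0, -7]],
    [0, [0.6, -0.7, 0], [0, 0, -7]],
    [0, [0.6, -0.7, 0], [0, 0, -7]],
  ],
)

```text
time: 15.9
tool_pos: [522.0, 119.9, 130.0]
tcp_rot: [-89.1, -0.2, -60.8]
ft_force: [-0.0, 1.2, 0.7]
finger_gap: 30.5
```

arm_command(
  commands=[
    [0, [0.6, -0.7, 0], [0, 0, -7]],
    [0, [0.6, -0.7, 0], [0, 0, -7]],
    [0, [0.5, -0.7, 0], [0, 0, -7]],
    [0, [0.4, -0.5, 0], [0, 0, -7]],
    [0, [0, 0, 0], [0, 0, 0]],
  ],
)

```text
time: 16.32
tool_pos: [590.3, 33.2, 129.8]
tcp_rot: [-89.0, -0.2, -90.0]
ft_force: [0.1, 1.3, -0.2]
finger_gap: 30.6
```

arm_command(
  commands=[
    [0, [0.48, 0.13, 0], [0, 0.4, 2]],
    [0, [0, 0, -0.8], [0, 0, 0]],
    [0, [0, 0, -0.8], [0, 0, 0]],
    [0, [0, 0, -0.6], [0, 0, 0]],
    [0, [0, 0, 0], [0, 0, 0]],
  ],
)

```text
time: 16.73
tool_pos: [605.8, 36.8, 62.6]
tcp_rot: [-89.3, -0.2, -87.6]
ft_force: [-1.2, -0.0, -0.7]
finger_gap: 30.3
```

arm_command(
  commands=[
    [0, [0, 0, -0.5], [0, 0, 0]],
    [0, [0, 0, -0.4], [0, 0, 0]],
    [0, [0, 0, -0.05], [0, 0, 0]],
  ],
)

```text
time: 16.98
tool_pos: [605.2, 38.2, 34.1]
tcp_rot: [-89.4, -0.2, -87.3]
ft_force: [-0.5, 0.3, -0.3]
finger_gap: 30.5
```

arm_command(
  commands=[
    [0, [0, 0, -0.06], [0, 0, 0]],
  ],
)

```text
time: 17.07
tool_pos: [605.1, 38.5, 32.6]
tcp_rot: [-89.4, -0.2, -87.3]
ft_force: [0.4, -0.0, 0.6]
finger_gap: 30.3
```

arm_command(
  commands=[
    [0, [0, 0, -0.06], [0, 0, 0]],
  ],
)

```text
time: 17.15
tool_pos: [605.2, 38.6, 32.0]
tcp_rot: [-89.4, -0.2, -87.2]
ft_force: [-9.2, -1.9, 15.6]
finger_gap: 30.3
```

arm_command(
  commands=[
    [50, [0, 0, 0.02], [0, 0, 0]],
    [50, [0, 0, 0], [0, 0, 0]],
    [50, [0, 0, 0], [0, 0, 0]],
    [50, [0, 0, 0.4], [0, 0, 0]],
    [50, [0, 0, 0.9], [0, 0, 0]],
  ],
)

```text
time: 17.57
tool_pos: [603.0, 39.0, 71.1]
tcp_rot: [-89.7, -0.2, -87.2]
ft_force: [-0.4, 1.0, 0.6]
finger_gap: 42.6
```

arm_command(
  commands=[
    [50, [0, 0, 0.9], [0, 0, 0]],
    [60, [0, 0, 0.9], [0, 0, 0]],
    [80, [-0.5, -0.4, 0.5], [0, 0, 0]],
  ],
)

```text
time: 17.82
tool_pos: [589.7, 28.2, 147.5]
tcp_rot: [-89.5, -0.1, -87.1]
ft_force: [2.4, -0.7, 1.6]
finger_gap: 61.7
```

```bash
python3 look.py w7 635 38 7
```

```text
[589.71988225  28.24448859 147.51982276] [-89.46206103  -0.13200598 -87.08558707]
crop origin 217 106 scale 6
```

View pics/w7.png

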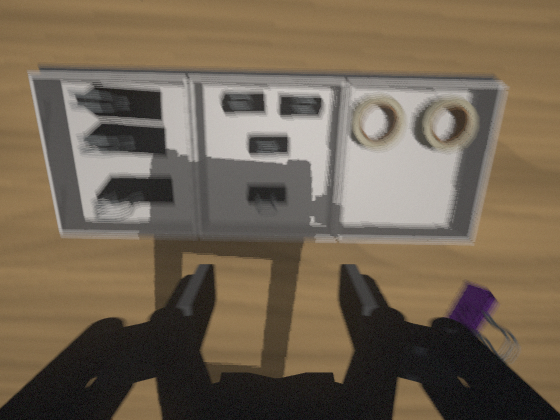

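All three clips stand: the large at (136,190), the mediums at (269,145) and (267,195). Now the roll.

arm_command(
  commands=[
    [100, [-0.8, -0.9, 0], [0, 0, 0]],
    [100, [-0.8, -0.9, 0], [0, 0, 0]],
    [100, [-0.8, -0.9, 0], [0, 0, 0]],
    [100, [-0.8, -0.9, 0], [0, 0, 0]],
    [100, [-0.8, -0.9, 0], [0, 0, 0]],
  ],
)

```text
time: 18.28
tool_pos: [469.5, -109.8, 158.3]
tcp_rot: [-88.7, -0.3, -86.7]
ft_force: [0.3, -1.5, -0.3]
finger_gap: 85.3
```

arm_command(
  commands=[
    [100, [-0.8, -0.9, -0.2], [0, 0, 0]],
    [100, [-0.8, -0.9, -0.2], [0, 0, 0]],
    [100, [-0.8, -0.9, -0.2], [0, 0, 0]],
    [100, [-0.6, -0.7, 0], [0, 0, 0]],
    [100, [0, 0, 0], [0, 0, 0]],
  ],
)

```text
time: 18.7
tool_pos: [372.8, -220.0, 145.6]
tcp_rot: [-88.3, -0.8, -86.8]
ft_force: [0.4, -0.5, -0.4]
finger_gap: 85.1
```

```bash
python3 look.py w8 370 -215 10
```

```text
[ 372.7601968  -219.96782059  145.58209301] [-88.30566004  -0.76395241 -86.81398754]
crop origin 218 166 scale 6
```

View pics/w8.png

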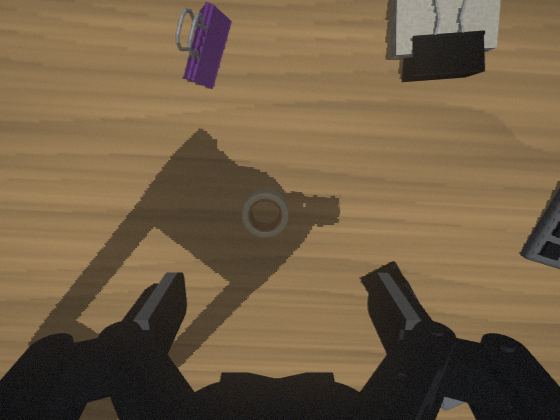

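The roll is below the gripper. Its top ring is centred at about (265.5,215) and is 45 px across.

```bash
python3 - <<'E'
from h import *
p=np.load('w8.npy');W=cam('wrist',dict(tool_pos=p[0],tcp_rot=p[1]));T=cam('top')
for v in[(265.5,215),(243,215),(288,215)]:print(plane(W,v,19).round(1))
print(tri(ray(W,(265.5,215)),ray(T,(377.5,284))))
E
```

```text
[ 373.7 -212.3   19. ]
[ 372.8 -193.6   19. ]
[ 374.7 -231.    19. ]
(array([ 370.99899662, -212.98939873,   13.1069982 ]), np.float64(1.2181419034033076))
```

arm_command(
  commands=[
    [100, [0, 0.1, -0.7], [0, 1.5, -1], [0, 0, 0]],
  ],
)

```text
invalid input at $.commands[0]: expected 3 entries
```

arm_command(
  commands=[
    [100, [0, 0.25, -0.5], [0, 1.5, -1]],
    [100, [0, 0, -0.9], [0, 0, 0]],
    [100, [0, 0, -0.9], [0, 0, 0]],
    [100, [0, 0, -0.5], [0, 0, 0]],
    [100, [0, 0, 0], [0, 0, 0]],
  ],
)

```text
time: 19.17
tool_pos: [378.6, -212.1, 65.7]
tcp_rot: [-89.2, -1.0, -88.1]
ft_force: [-0.1, -0.9, -0.2]
finger_gap: 85.4
```

arm_command(
  commands=[
    [100, [-0.2, 0, -0.5], [0, 0.8, 0]],
    [100, [0, 0, -0.5], [0, 0, 0]],
    [100, [0, 0, -0.2], [0, 0, 0]],
    [100, [0, 0, 0], [0, 0, 0]],
  ],
)

```text
time: 19.5
tool_pos: [376.1, -211.0, 32.7]
tcp_rot: [-89.8, -1.1, -87.9]
ft_force: [0.1, 0.4, 0.2]
finger_gap: 85.2
```

arm_command(
  commands=[
    [100, [-0.1, -0.03, -0.2], [1.1, 0, 0]],
    [100, [0, 0, -0.15], [0, 0, 0]],
  ],
)

```text
time: 19.67
tool_pos: [375.4, -212.4, 25.1]
tcp_rot: [-89.6, -0.1, -87.8]
ft_force: [-0.3, -0.5, -0.1]
finger_gap: 85.2
```

arm_command(
  commands=[
    [100, [-0.07, 0, -0.1], [0, 0, 0]],
    [0, [0, 0, -0.03], [0, 0, 0]],
    [0, [0, 0, 0], [0, 0, 0]],
    [0, [0, 0, 0], [0, 0, 0]],
    [0, [0, 0, 0], [0, 0, 0]],
  ],
)

```text
time: 20.08
tool_pos: [375.6, -213.4, 24.0]
tcp_rot: [-89.4, -0.3, -87.8]
ft_force: [-4.8, 1.6, 17.9]
finger_gap: 38.9
```

arm_command(
  commands=[
    [0, [0, 0, 0], [0, 0, 0]],
    [0, [0, 0, 0], [0, 0, 0]],
    [0, [0, 0, 0], [0, 0, 0]],
    [0, [0, 0, 0], [0, 0, 0]],
  ],
)

```text
time: 20.42
tool_pos: [376.1, -213.6, 24.9]
tcp_rot: [-89.3, -0.4, -87.8]
ft_force: [-0.1, 0.0, -1.2]
finger_gap: 38.7
```

arm_command(
  commands=[
    [0, [0, 0, 0.5], [0, 0, 0]],
    [0, [0, 0, 0.9], [0, 0, 0]],
    [0, [0, 0, 0.9], [0, 0, 0]],
    [0, [0.3, 0.2, 0.9], [0, 0, 0]],
    [0, [0.8, 0.48, 0.2], [0, 0, 0]],
  ],
)

```text
time: 20.83
tool_pos: [403.2, -191.5, 126.4]
tcp_rot: [-89.9, -0.0, -88.0]
ft_force: [1.2, -1.8, 0.7]
finger_gap: 38.7
```

arm_command(
  commands=[
    [0, [0.9, 0.54, 0], [0, 0, 0]],
    [0, [0.9, 0.54, 0], [0, 0, 0]],
    [0, [0.9, 0.54, 0], [0, 0, 0]],
    [0, [0.9, 0.54, 0], [0, 0, 0]],
    [0, [0.9, 0.54, 0], [0, 0, 0]],
  ],
)

```text
time: 21.25
tool_pos: [545.2, -108.9, 131.4]
tcp_rot: [-89.4, -0.3, -88.3]
ft_force: [0.4, -1.1, -0.0]
finger_gap: 38.8
```

arm_command(
  commands=[
    [0, [0.9, 0.5, 0], [0, 0, 0]],
    [0, [0.4, 0.3, 0], [0, 0, 0]],
    [0, [0, 0, 0], [0, 0, 0]],
  ],
)

```text
time: 21.5
tool_pos: [590.0, -79.7, 130.8]
tcp_rot: [-89.3, -0.2, -88.1]
ft_force: [-0.8, 0.3, -0.6]
finger_gap: 39.0
```

```bash
python3 look.py w9 614 -71 38
```

```text
[589.98678206 -79.68359054 130.82395774] [-89.29982836  -0.24587447 -88.09946835]
crop origin 215 145 scale 6
```

View pics/w9.png

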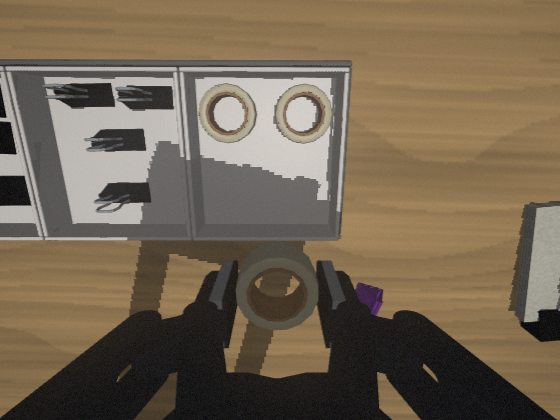

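The roll is held level at (277,285), just in front of the tape bin. The bin's free floor shows at rows 145–235.

arm_command(
  commands=[
    [0, [0.8, 0.27, 0], [0, 0, 0]],
    [0, [0, 0, -0.6], [0, 0, 0]],
    [0, [0, 0, -0.8], [0, 0, 0]],
    [0, [0, 0, -0.7], [0, 0, 0]],
    [0, [0, 0, 0], [0, 0, 0]],
  ],
)

```text
time: 21.97
tool_pos: [610.2, -74.6, 65.2]
tcp_rot: [-89.5, -0.3, -88.1]
ft_force: [-0.1, 0.5, -1.5]
finger_gap: 39.0
```

arm_command(
  commands=[
    [0, [0.15, 0.12, -0.5], [0, 0, 0]],
    [0, [0, 0, -0.45], [0, 0, 0]],
    [0, [0, 0, -0.05], [0, 0, 0]],
  ],
)

```text
time: 22.22
tool_pos: [612.8, -73.2, 35.3]
tcp_rot: [-89.6, -0.3, -88.3]
ft_force: [-1.1, -0.5, -0.4]
finger_gap: 38.8
```

arm_command(
  commands=[
    [0, [0, 0, -0.07], [0, 0, 0]],
  ],
)

```text
time: 22.3
tool_pos: [612.5, -73.8, 33.6]
tcp_rot: [-89.6, -0.4, -88.3]
ft_force: [-0.6, -0.4, -0.5]
finger_gap: 38.6
```

arm_command(
  commands=[
    [0, [0, 0, -0.06], [0, 0, 0]],
  ],
)

```text
time: 22.38
tool_pos: [612.2, -74.2, 32.1]
tcp_rot: [-89.6, -0.4, -88.3]
ft_force: [-0.0, -0.9, -0.9]
finger_gap: 38.6
```

arm_command(
  commands=[
    [0, [0, 0, -0.04], [0, 0, 0]],
  ],
)

```text
time: 22.47
tool_pos: [612.4, -74.5, 31.7]
tcp_rot: [-89.6, -0.4, -88.3]
ft_force: [-0.0, -1.2, -0.4]
finger_gap: 39.0
```

arm_command(
  commands=[
    [0, [0, 0, -0.06], [0, 0, 0]],
  ],
)

```text
time: 22.55
tool_pos: [612.8, -74.8, 31.1]
tcp_rot: [-89.5, -0.4, -88.3]
ft_force: [-8.6, 1.6, 16.1]
finger_gap: 38.7
```

Contact at 16 N, so I'm releasing, lifting and backing off.

arm_command(
  commands=[
    [60, [0, 0.03, 0.02], [0, 0, 0]],
    [60, [0, 0, 0], [0, 0, 0]],
    [60, [0, 0, 0], [0, 0, 0]],
    [60, [0, 0, 0.4], [0, 0, 0]],
    [60, [0, 0, 0.9], [0, 0, 0]],
  ],
)

```text
time: 22.97
tool_pos: [610.0, -73.4, 68.7]
tcp_rot: [-89.9, -0.3, -88.3]
ft_force: [0.8, -1.1, -0.4]
finger_gap: 51.0
```

arm_command(
  commands=[
    [60, [0, 0, 0.9], [0, 0, 0]],
    [60, [0, 0, 0.9], [0, 0, 0]],
    [60, [-0.9, 0, 0.5], [0, 0, 0]],
    [60, [-0.9, 0, 0.5], [0, 0, 0]],
    [60, [0, 0, 0], [0, 0, 0]],
  ],
)

```text
time: 23.38
tool_pos: [558.1, -73.8, 166.5]
tcp_rot: [-89.3, -0.5, -88.3]
ft_force: [-0.9, -0.6, 1.6]
finger_gap: 51.7
```

```bash
python3 look.py w10 635 -70 7; python3 - <<'E'
from h import *
cv2.imwrite('pics/top2.png',snapshot('top'))
E
```

```text
[558.06279946 -73.81638558 166.48184992] [-89.29891147  -0.45588903 -88.26964047]
crop origin 223 67 scale 6
```

View pics/w10.png

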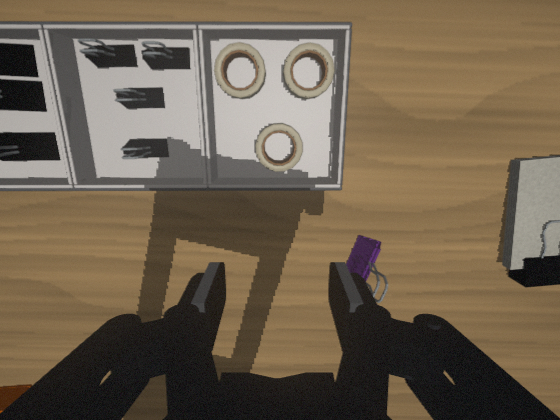

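View pics/top2.png

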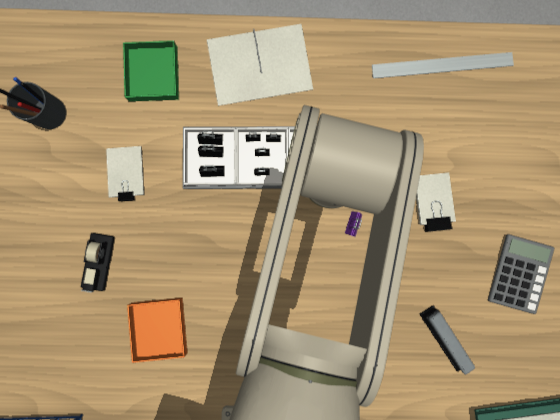

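The wrist view shows the roll lying flat in the tape bin at (279,147), with the mediums standing at (140,98) and (145,148). The top view shows the large clip at (211,171), and the packets, dispenser, purple clip and coloured boxes unmoved. Handing in.

```bash
python3 -c "from bench import *;print(hand_in())"
```

```text
the job is handed in; nothing more can be done
None
```

The job is handed in, with a clock reading of about 23.5 s. The large clip, both medium clips and the tape roll are each in the bin of their own kind, set down until the wrist force showed contact (7–16 N).

My last wrist and top pictures show the medium clips upright, the large clip in its bin and the roll lying flat. The packets, dispenser, purple clip and the green and orange boxes look unmoved, and the gripper was clear of everything. No check failed, with two things to note:
- **Fingertip touch:** the fingertips pressed the desk at about 18 N while closing on the roll.
- **Bin position:** the first top-view estimate of the bins was about 6 mm off in x, because it caught the tray's outer edge. I used the wrist camera's values instead.

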